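# Flip the floodlight's stand leg down and hold the light upright

## Task

The site floodlight leans forward on its hub with its stand leg folded up against its back: while it still leans, flip the leg up and over its centre so that it drops all the way down to its stop. Then grip the light by its carry handle, raise it upright and finish while still holding it upright by the handle: its other leg is missing and it tips if let go. Do not let it go over backwards onto the leg, and do not disturb the other things on the bench.

Things in the scene. Friction and masses are not known exactly. Their poses are not given: they have to be found in the camera images.
- base: dark steel plate, 220 (x) by 150 (y) by 12 mm, fixed to the bench, with two upright lugs that carry the hub in its middle. Origin at the centre of its underside, on the bench; x along the hub's axle, z up. The light leans towards the base's +y; the leg lies on, and comes down on, the -y side.
- hub (a point): middle of the hub axle about which the light tips: 50 mm above the base's origin; the axle lies along the base's x.
- light (a joint): lean of the floodlight about the hub axle in rad: 0 upright, positive leaning towards the base's +y. It starts on its forward stop, about 0.5; its rear stop is at -0.15, where the lowered leg's foot meets the bench. Turns freely: it falls to a stop when let go. The light (0.8 kg, +-30 percent) has a black lamp housing 190 wide (x), 30 thick (y), 130 high, from 30 to 160 mm from the axle, and a round aluminium tube up either edge (at x = +-101 mm) to the handle.
- handle: the carry handle, a round bar along the base's x across the top of the light: 19 mm diameter rubber sleeve over the middle 110 mm, 200 mm between the side tubes, 45 mm free below it to the housing. Origin at the bar's middle, 215 mm from the hub axle; x along the bar. The bar turns freely in its ends about its own axis, so that it can roll within a grip as the light swings.
- leg (a joint): angle of the stand leg against the light in rad: 0 folded up flat along the light's back, growing as it swings out and over; 2.26 fully down on its stop. It turns freely about an axle parallel to the hub axle, 85 mm above the hub axle and 40 mm behind it in the light's frame (its z and -y): pushed past the vertical it falls to its stop by itself, short of that it falls back. The leg is a flat steel bar 14 (x) by 8 mm, 160 mm from its axle to the centre of its foot, 0.13 kg.
- foot (a point): centre of the leg's rubber foot, a roller 22 mm in diameter and 30 mm long along the base's x. Folded, it sticks up 30 mm past the handle and 40 mm behind it, free on both sides.
- charger: bystander, fixed: black battery charger with a pack in it, 150 x 110 x 108 mm, beside the light, to its left or right. Origin under its centre.
- pack_a: bystander, loose; leave it where it is. Black battery pack, 115 x 74 x 58 mm, just beyond the base. Origin under its centre.
- pack_b: bystander, loose; leave it where it is. Black battery pack, 115 x 74 x 58 mm, to the left. Origin under its centre.
- wrench: bystander, loose; leave it where it is. Steel wrench, 150 mm long, lying flat between the robot and the base. Origin under its centre.
- drill: bystander, loose; leave it where it is. Cordless drill standing on its battery, 220 mm high, on the right. Origin under its battery.
- tape: bystander, loose; leave it where it is. Tape measure, 70 x 36 x 66 mm, left. Origin under its centre.
- jar: bystander, loose; leave it where it is. Amber jar with a white lid, 56 mm across, 70 mm high, at the far edge. Origin under its centre.

How it is judged:
By the outcome, as a careful person would: the job done as asked, in the order asked, and still so for the second after the job is handed in, while the arm keeps its last pose, push and grip.
It also fails if it takes over 45 s, if anything falls off the work surface, if the arm or the gripper's body presses on something with over 40 N, if the wrist force passes 120 N, or if a joint passes its speed limit or range.

## Robot

A 6-joint arm with a two-finger parallel gripper is mounted at the origin on the work surface. World frame = base frame: x ahead of the robot, y to its left, z up, the work surface at z = 0. Lengths are in m, angles in degrees, forces in N, time in s.
With the tool pointing down it reaches from about 0.375 to 0.9 m from the base axis. Payload 3.1 kg.
Tool frame: the origin (TCP) lies between the finger pads; the fingertips stand 22 mm ahead of it and the grasp point (between the pads) lies 3 mm ahead of it; z points along the fingers, y is the line along which they close (so a half turn about z gives the same grasp; the last joint's range is limited). The gripper opens to 85 mm and grips with 20 to 120 N. Pads are 22 mm wide; open, the fingers measure 114 mm over their backs; the gripper's body (76 mm by 85 mm) begins 54 mm behind the grasp point. The pads swing forward as they close: fully open they stand 13 mm farther back than shut.
Start: joints at [-86.488, 30.224, 82.088, -0, 67.689, -10.227], TCP at [0.148, -0.607, 0.253] pointing down, gripper open.
Joint ranges: [-176.69, 176.69], [-43.24, 126.21], [12.49, 139.97], [-82, 262], [0, 151.66], [-163.58, 163.58]. Speed limits (degrees/s): [159.86, 159.86, 180, 180, 180, 180].

## Interface

Orientations are given as a 3x3 rotation matrix whose columns are the frame's x, y, z axes.
In Python, from cell import monitor, viewer, ctrl gives the robot as it stands.
- The arm moves only by the tool arm_command, never from a script. Its argument "moves" is one flat list of numbers, 7 for each row, row after row: the shift along the tool's x, y, z in m, then the turn, a rotation vector about the tool's x, y, z in rad, then the gripper command: -1 is fully open, 1 is shut, values between are in proportion. In form: [dx, dy, dz, wx, wy, wz, jaw, dx, dy, dz, wx, wy, wz, jaw, ...]. A call has 1 to 20 rows; each row is the pose to reach, as a shift and turn from the pose commanded when the call began, along the tool's axes at that moment; what a row does not reach only later rows make up. A row lasts 1/10 s, in which the tool goes at most 50 mm and 8.59 degrees, less where a joint would pass 70% of its speed; a pose out of reach is approached as far as the arm can. A call with a gripper value outside its range is refused whole. The fingers move at their own pace and stop on an object; "squeeze" is the grip in N (left out, the last holds). Time passes only in rows, so rows that repeat a pose let the fingers close. It gives the time, the measured TCP pose, the force, the opening and the grip force at its end, in the units of the state.
- monitor.state(): the state, without advancing time (a new reading comes with each control period).
- viewer.capture(name): name is "scene" or "side" or "wrist"; returns a dict with "img" (400x640x3 uint8, red, green, blue), "fx", "fy", "cx", "cy" (pixels), "R" (3x3) and "t" (3): a world point X has camera coordinates R X + t. Camera axes: x right, y down, z forward; pixel columns grow to the right and rows downward; lengths in m; the calibration is good to about 2 mm. A picture is of the moment at which its call begins. There is no depth.
- ctrl.job_done(): hands the job in; it is judged then, once.
The state is a dict: "time_s": time; "qpos": joint angles; "qd": joint speeds; "joint_efforts": joint torques, N m; "tcp_pos": TCP position; "orientation": TCP orientation; "wrist_force": force on the tool from outside, world axes, zero at the start; "moment": the same for the moment, N m; "opening": opening from 0.0 (shut) to 1.0 (fully open); "grip_force": force on a finger pad.
Only numpy, scipy, OpenCV 4.12 (cv2) and the standard library are available. Lean on these libraries where they do the work, as an engineer would, in place of code of your own. Each camera call takes 0.05 s, during which the arm holds its last target. There are 200 camera calls.

## Working session

There is one attempt and no reset: what is moved stays moved. The work goes in short steps, Python scripts to look and compute and a tool call to move; the robot and the scene stay as the last step left them, time stands still between calls to the robot, and variables do not carry over. Pictures are saved under pics/ and viewed, at most 10 in all, crops included, and the job is handed in when it is done.

Besides the shell and the picture viewer there is one more tool, called as a command line: name --argument value ..., lists and objects as JSON in quotes. arm_command: Moves the arm, as the interface text tells. Its arguments: {"type":"object","properties":{"moves":{"type":"array","items":{"type":"number"}},"squeeze":{"type":"number"}},"required":["moves"]}

```bash
mkdir -p pics; ls; cat > h.py <<'E'
from cell import monitor, viewer, ctrl
import numpy as np, cv2, json
def snap(cam,name):
    c=viewer.capture(cam); cv2.imwrite(f'pics/{name}.png',c['img'][:,:,::-1])
    np.savez(f'{name}.npz',**c); return c
def proj(c,X):
    p=np.array(c['R'])@np.array(X)+np.array(c['t']); return c['fx']*p[0]/p[2]+c['cx'],c['fy']*p[1]/p[2]+c['cy']
def ray(c,u,v):
    R=np.array(c['R']); d=R.T@np.array([(u-c['cx'])/c['fx'],(v-c['cy'])/c['fy'],1]); return -R.T@np.array(c['t']),d
E
python3 - <<'E'
from h import *
for n in ['scene','side']:
    c=snap(n,n+'1'); o,d=ray(c,320,200); print(n,o,d,c['fx'])
print(monitor.state())
E
```

```text
pics
scene [1.27120787 0.73178545 1.2676449 ] [-0.4832365  -0.49982065 -0.71884738] 389.24379138867243
side [ 0.13831377 -1.00049567  1.30737439] [ 0.27815427  0.63383189 -0.72183426] 498.32179637867677
{'time_s': 0.1, 'qpos': array([-8.64879960e+01,  3.02710694e+01,  8.21497556e+01,  1.04735970e-03,
        6.76897560e+01, -1.02268003e+01]), 'qd': array([-0.04132   , -0.07607197, -0.25730871, -0.10189502,  0.03753244,
        0.10733307]), 'joint_efforts': array([ 4.99304986e-05, -4.43305564e+01, -1.78587180e+01, -1.61233438e-04,
        3.90405432e-03,  5.58489234e-06]), 'tcp_pos': array([ 0.1484358 , -0.6064938 ,  0.25245505]), 'orientation': array([[ 9.71390166e-01,  2.37489232e-01, -1.01347677e-04],
       [ 2.37488982e-01, -9.71388320e-01,  1.92741332e-03],
       [ 3.59291959e-04, -1.89633930e-03, -9.99998137e-01]]), 'wrist_force': array([-0.53573232, -0.68406652, -0.55326619]), 'moment': array([0.05500832, 0.01340795, 0.0584857 ]), 'grip_force': 0.0, 'opening': 1.0014015082599412}
```

View pics/scene1.png

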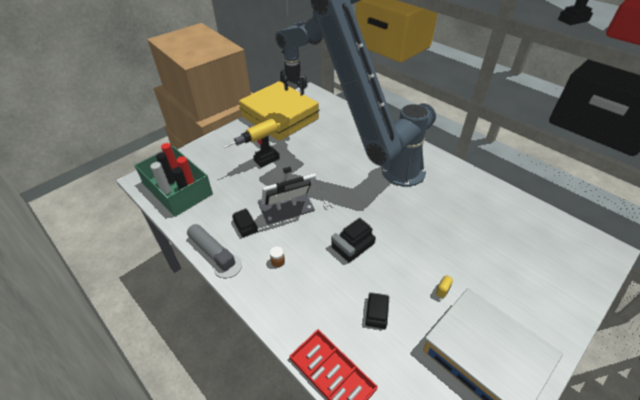

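View pics/side1.png

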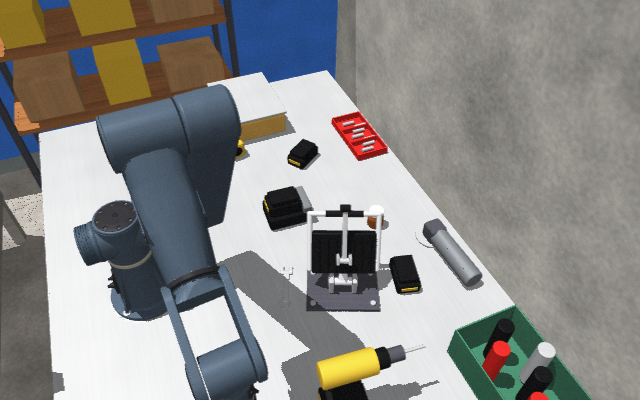

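The side view shows the light around (345,245) with its leg on the near side, the charger left at (285,205), pack_a at (405,273), the wrench at (287,285) and the drill at the bottom. I'll enlarge both views.

```bash
python3 - <<'E'
from h import *
a=cv2.imread('pics/side1.png')[190:320,290:440]; cv2.imwrite('pics/side1c.png',cv2.resize(a,None,fx=5,fy=4.6,interpolation=cv2.INTER_CUBIC) if 0 else cv2.resize(a,None,fx=4,fy=4,interpolation=cv2.INTER_CUBIC))
a=cv2.imread('pics/scene1.png')[150:250,220:360]; cv2.imwrite('pics/scene1c.png',cv2.resize(a,None,fx=5,fy=5,interpolation=cv2.INTER_CUBIC))
E
```

```text
(no output)
```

View pics/side1c.png

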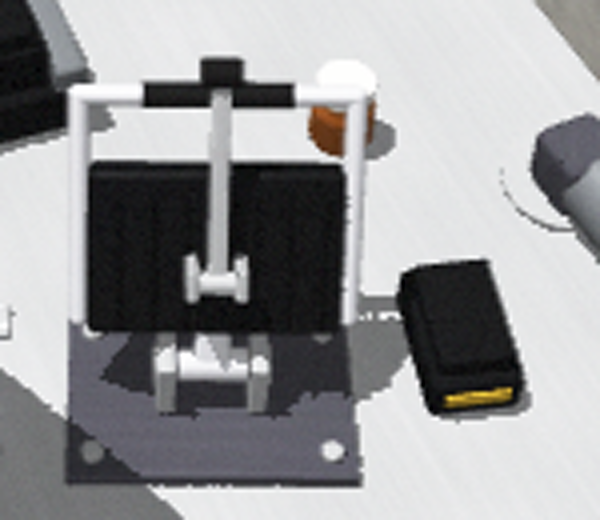

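View pics/scene1c.png

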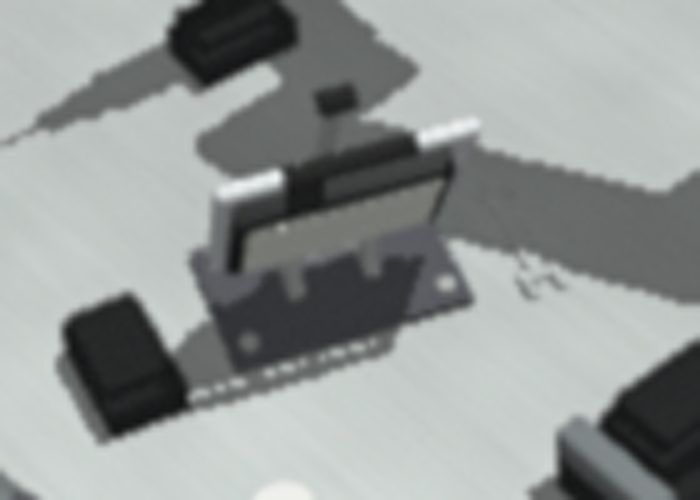

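```bash
cat > model.py <<'E'
from h import *
from scipy.optimize import least_squares
from scipy.spatial.transform import Rotation as Ro
def Rz(a): return Ro.from_euler('z',a).as_matrix()
def light(p,pl):  # light frame (origin hub) -> world; +lean toward +y
    x,y,yaw,L=p[:4]; return Rz(yaw)@(Ro.from_euler('x',-L).as_matrix()@np.array(pl)+[0,0,.05])+[x,y,0]
def base(p,pb): return Rz(p[2])@np.array(pb)+[p[0],p[1],0]
def footl(leg):  # leg rotates from +z toward -y
    return np.array([0,-.04,.085])+.16*np.array([0,-np.sin(leg),np.cos(leg)])
E
python3 - <<'E'
from model import *
S=np.load('side1.npz');C=np.load('scene1.npz')
b=.012
ob=[(S,base,(-.11,-.075,b),(306.5,309.5)),(S,base,(.11,-.075,b),(380,309.5)),
(S,light,footl(0),(345.5,208)),(S,light,(-.1,0,.215),(310,213)),(S,light,(.1,0,.215),(378.8,213.8)),
(C,light,footl(0),(287.2,170)),(C,light,(-.1,0,.215),(315.3,175.8)),(C,light,(.1,0,.215),(264.5,188.4)),
(C,base,(-.11,.075,b),(314,210.2)),(C,base,(.11,.075,b),(267.6,223.8)),(C,base,(.11,-.075,b),(258.6,201.6))]
f=lambda p:np.concatenate([np.array(proj(c,g(p,q)))-uv for c,g,q,uv in ob])
r=least_squares(f,[.55,-.2,-.4,.5],loss='soft_l1')
print(r.x,np.degrees(r.x[2]));print(f(r.x).reshape(-1,2).round(1))
p=r.x;np.save('p.npy',p)
print('handle',light(p,(0,0,.215)),'foot',light(p,footl(0)),'legaxle',light(p,(0,-.04,.085)))
def gp(c,u,v,z):
    o,d=ray(c,u,v);return o+d*(z-o[2])/d[2]
for n,c,u,v,z in [('packA',C,245,222,.058),('packA',S,405,268,.058),('charger',C,353,236,.1),('wr',C,328,203,0),('wr',S,288,285,0),('jar',C,277,252,.07),('drill',C,262,130,.2),('drill',S,345,368,.2)]: print(n,gp(c,u,v,z).round(3))
E
```

```text
[ 0.55361022 -0.23293603 -0.40194672  0.50638221] -23.02985084938546
[[-0.4 -0.7]
 [-0.1 -0.6]
 [-0.4 -0.5]
 [-0.3 -0. ]
 [-0.2 -0.6]
 [-0.4 -0.2]
 [-1.8 -0.5]
 [-0.1  0.4]
 [ 0.4 -1.5]
 [-1.4 -0.8]
 [-1.6 -2. ]]
handle [ 0.59440511 -0.13696833  0.23801856] foot [ 0.58641279 -0.1557698   0.28365437] legaxle [ 0.5560538  -0.22718762  0.14373358]
packA [ 0.764 -0.239  0.058]
packA [ 0.747 -0.271  0.058]
charger [0.532 0.146 0.1  ]
wr [ 0.407 -0.111  0.   ]
wr [ 0.406 -0.151  0.   ]
jar [ 0.774 -0.021  0.07 ]
drill [ 0.426 -0.523  0.2  ]
drill [ 0.406 -0.548  0.2  ]
```

```bash
cat > go.py <<'E'
import sys
from model import *
# go.py y z [y z ...]: base-plane TCP waypoints (x=0), final tool y=-e_y, tool down
p=np.load('p.npy'); s=monitor.state(); R=np.array(s['orientation']); t=np.array(s['tcp_pos'])
ex=base(p,(1,0,0))-base(p,(0,0,0)); ey=base(p,(0,1,0))-base(p,(0,0,0))
T=np.column_stack([ex,-ey,[0,0,-1]])
a=list(map(float,sys.argv[1:]))
print('now base',(Rz(p[2]).T@(t-[p[0],p[1],0])).round(4),'open',round(s['opening'],3),'F',s['wrist_force'].round(1),'grip',s['grip_force'],'t',s['time_s'])
print('rot',Ro.from_matrix(R.T@T).as_rotvec().round(4))
for y,z in zip(a[::2],a[1::2]): print((R.T@(base(p,(0,y,z))-t)).round(4))
print('up .15',(R.T@[0,0,.15]).round(4))
E
python3 go.py .13 .40 .13 .29
```

```text
now base [-0.2267 -0.5023  0.2525] open 1.001 F [-0.5 -0.7 -0.6] grip 0.0 t 0.1
rot [-1.900e-03  3.000e-04  6.417e-01]
[ 0.5602 -0.3711 -0.1466]
[ 0.5601 -0.3709 -0.0366]
up .15 [ 1.0e-04 -3.0e-04 -1.5e-01]
```

arm_command --moves '[0,0,-0.05,0,0,0,1,0,0,-0.1,0,0,0,1,0,0,-0.147,0,0,0,1,0.56,-0.371,-0.147,-0.002,0,0.642,1,0.56,-0.371,-0.147,-0.002,0,0.642,1,0.56,-0.371,-0.147,-0.002,0,0.642,1,0.56,-0.371,-0.147,-0.002,0,0.642,1,0.56,-0.371,-0.147,-0.002,0,0.642,1,0.56,-0.371,-0.147,-0.002,0,0.642,1,0.56,-0.371,-0.147,-0.002,0,0.642,1,0.56,-0.371,-0.147,-0.002,0,0.642,1,0.56,-0.371,-0.147,-0.002,0,0.642,1,0.56,-0.371,-0.147,-0.002,0,0.642,1,0.56,-0.371,-0.147,-0.002,0,0.642,1,0.56,-0.371,-0.147,-0.002,0,0.642,1,0.56,-0.371,-0.147,-0.002,0,0.642,1,0.56,-0.371,-0.147,-0.002,0,0.642,1,0.56,-0.371,-0.147,-0.002,0,0.642,1,0.56,-0.371,-0.147,-0.002,0,0.642,1,0.56,-0.371,-0.147,-0.002,0,0.642,1]'

```text
time_s: 2.1
tcp_pos: [0.6035, -0.1145, 0.4]
orientation: [[0.92, -0.392, -0.001], [-0.392, -0.92, -0.002], [-0.0, 0.002, -1.0]]
wrist_force: [0.1, 0.5, 0.3]
opening: -0.0
grip_force: 0.0
```

```bash
python3 go.py .13 .40 .13 .29; python3 - <<'E'
from h import *
print(monitor.state()['qpos'].round(1))
c=snap('wrist','w1')
E
```

```text
now base [-0.0004  0.1285  0.4   ] open -0.0 F [0.1 0.5 0.3] grip 0.0 t 2.1
rot [ 0.0025  0.0005 -0.0013]
[ 0.0004 -0.0015 -0.    ]
[ 0.0004 -0.0018  0.11  ]
up .15 [-1.0e-04  4.0e-04 -1.5e-01]
[-21.1  22.2  72.1  -0.1  85.6  92. ]
```

View pics/w1.png

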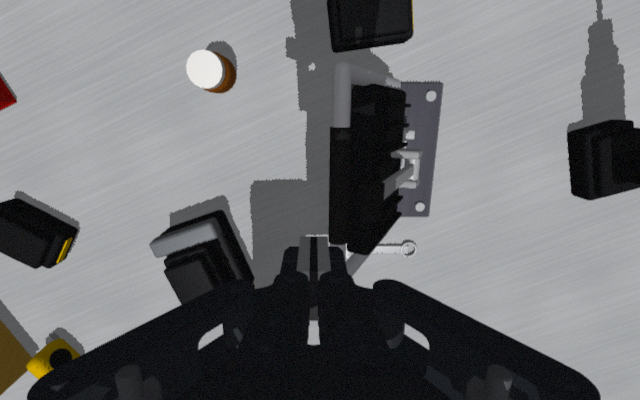

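The wrist view shows the base's rear corners at (442,83) and (428,216), the handle's white end at (343,70–127), and the closed fingers at (315,250). I'll check the model against it.

```bash
python3 - <<'E'
from model import *
c=np.load('w1.npz');p=np.load('p.npy')
for n,X in [('corner+',base(p,(.11,-.075,.012))),('corner-',base(p,(-.11,-.075,.012))),('hend',light(p,(.1,0,.215))),('sleeve end',light(p,(.055,0,.215))),('foot',light(p,footl(0))),('hmid',light(p,(0,0,.215)))]: print(n,np.round(proj(c,X),1))
s=monitor.state();t=np.array(s['tcp_pos']);R=np.array(s['orientation'])
print('tip',proj(c,t+R[:,2]*.022))
E
```

```text
corner+ [444.2  81.7]
corner- [429.7 216.1]
hend [341.4  72.1]
sleeve end [340.2 126.3]
foot [369.3 199.9]
hmid [339.  186.3]
tip (np.float64(314.6310069905082), np.float64(253.83732660236677))
```

arm_command --moves '[0,-0.002,0.04,0.002,0,0,1,0,-0.002,0.08,0.002,0,0,1,0,-0.002,0.108,0.002,0,0,1,0,-0.002,0.108,0.002,0,0,1,0,0.01,0.108,0.002,0,0,1,0,0.02,0.108,0.002,0,0,1,0,0.03,0.107,0.002,0,0,1,0,0.042,0.104,0.002,0,0,1,0,0.054,0.1,0.002,0,0,1,0,0.066,0.097,0.002,0,0,1,0,0.078,0.094,0.002,0,0,1,0,0.09,0.092,0.002,0,0,1,0,0.102,0.09,0.002,0,0,1,0,0.114,0.09,0.002,0,0,1,0,0.126,0.09,0.002,0,0,1,0,0.138,0.09,0.002,0,0,1,0,0.15,0.09,0.002,0,0,1,0,0.15,0.09,0.002,0,0,1]'

```text
time_s: 3.95
tcp_pos: [0.545, -0.2536, 0.3105]
orientation: [[0.919, -0.393, 0.0], [-0.393, -0.919, -0.001], [0.001, 0.0, -1.0]]
wrist_force: [-0.7, 0.2, -0.3]
opening: -0.005
grip_force: 0.0
```

```bash
python3 - <<'E'
from h import *
snap('side','s2'); snap('scene','c2')
a=cv2.imread('pics/s2.png')[170:320,260:460]; b=cv2.imread('pics/c2.png')[130:250,220:360]
a=cv2.resize(a,(533,400),interpolation=cv2.INTER_CUBIC);b=cv2.resize(b,(266,228),interpolation=cv2.INTER_CUBIC)
o=np.zeros((400,799,3),np.uint8);o[:,:533]=a;o[:228,533:]=b;cv2.imwrite('pics/m2.png',o)
E
python3 go.py
```

```text
now base [ 0.     -0.0208  0.3105] open -0.0 F [-0.1  0.6 -0.1] grip 0.0 t 4.05
rot [-0.0006 -0.0004 -0.001 ]
up .15 [ 1.0e-04 -1.0e-04 -1.5e-01]
```

View pics/m2.png

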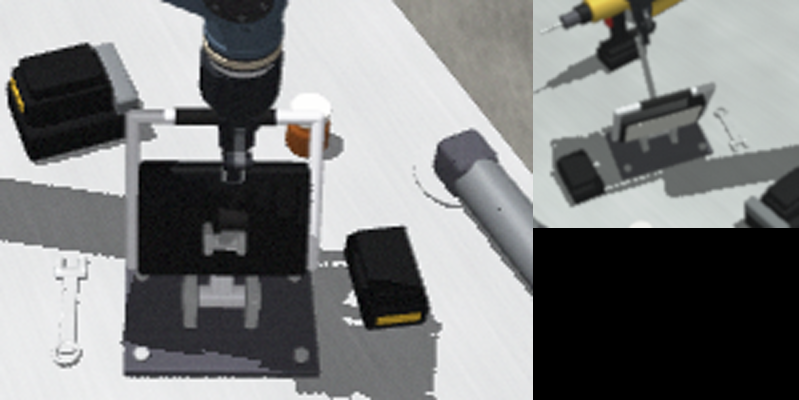

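The leg now points towards the side camera, with its foot near mosaic (237,215). I'll compare that with the projected positions for several leg angles.

```bash
python3 - <<'E'
from model import *
p=np.load('p.npy');S=np.load('s2.npz');C=np.load('c2.npz')
for a in (.7,1,1.3,1.6,1.9,2.26):
    f=light(p,footl(a)); u,v=proj(S,f);u2,v2=proj(C,f); print(a,round((u-260)*2.667),round((v-170)*2.667),'scene',round(533+(u2-220)*1.9),round((v2-130)*1.9), np.round((u2,v2),1))
snap('side','s3');snap('scene','c3')
a=cv2.imread('pics/s3.png')[200:310,290:400];b=cv2.imread('pics/c3.png')[110:220,240:350]
cv2.imwrite('pics/m3.png',np.hstack([cv2.resize(i,(400,400),interpolation=cv2.INTER_CUBIC) for i in (a,b)]))
for a in (2.26,):
    f=light(p,footl(a)); u,v=proj(S,f);u2,v2=proj(C,f); print((u-290)*3.636,(v-200)*3.636,400+(u2-240)*3.636,(v2-110)*3.636)
E
```

```text
0.7 232 169 scene 643 38 [278.  149.8]
1 233 215 scene 638 31 [275.  146.5]
1.3 233 265 scene 634 32 [273.  146.6]
1.6 232 312 scene 632 38 [272. 150.]
1.9 231 351 scene 632 50 [272.  156.1]
2.26 228 382 scene 634 68 [273.2 165.9]
202.1430004415078 411.18772227249485 520.8718548017412 203.427879145781
```

View pics/m3.png

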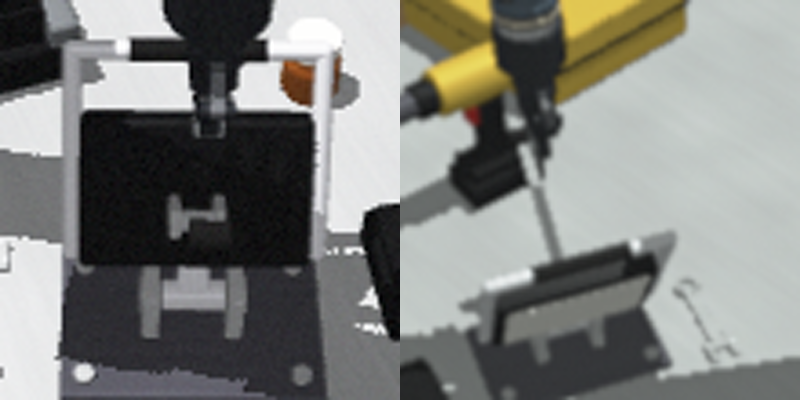

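The leg has passed over centre and is still falling (foot at (208,232) in the left panel, about 1.2 rad). I'll go up, open, and move over the handle.

arm_command --moves '[0,0,-0.03,0,0,0,-1,0,0,-0.04,0,0,0,-1,0,-0.03,-0.04,0,0,0,-1,0,-0.065,-0.04,0,0,0,-1,0,-0.1,-0.04,0,0,0,-1,0,-0.125,-0.04,0,0,0,-1,0,-0.125,-0.04,0,0,0,-1,0,-0.125,-0.04,0,0,0,-1]'

```text
time_s: 4.95
tcp_pos: [0.5946, -0.1362, 0.3505]
orientation: [[0.921, -0.39, 0.001], [-0.39, -0.921, -0.001], [0.001, 0.001, -1.0]]
wrist_force: [-0.2, 1.1, -0.0]
opening: 0.998
grip_force: 0.0
```

```bash
python3 go.py .104 .241; python3 - <<'E'
from h import *
snap('side','s4');snap('wrist','w4');snap('scene','c4')
a=cv2.imread('pics/s4.png')[200:330,280:410];b=cv2.imread('pics/w4.png')[:,120:520]
cv2.imwrite('pics/m4.png',np.hstack([cv2.resize(i,(400,400),interpolation=cv2.INTER_CUBIC) for i in (a,b)]))
from model import *
p=np.load('p.npy');S=np.load('s4.npz');W=np.load('w4.npz')
u,v=proj(S,light(p,footl(2.26)));print((u-280)*400/130,(v-200)*400/130)
for X in ((-.1,0,.215),(0,0,.215),(.1,0,.215)):
    u,v=proj(W,light(p,X));print(400+u-120,v)
E
```

```text
now base [-1.000e-04  1.051e-01  3.505e-01] open 0.998 F [-0.2  1.1 -0. ] grip 0.0 t 4.95
rot [ 0.0005 -0.0008  0.0017]
[0.     0.001  0.1095]
up .15 [ 1.0e-04  1.0e-04 -1.5e-01]
201.83041418423272 347.96286897900893
593.6961686002643 311.4546008142734
593.6498003564803 202.15926901621066
593.5915737801236 64.91247114240338
```

View pics/m4.png

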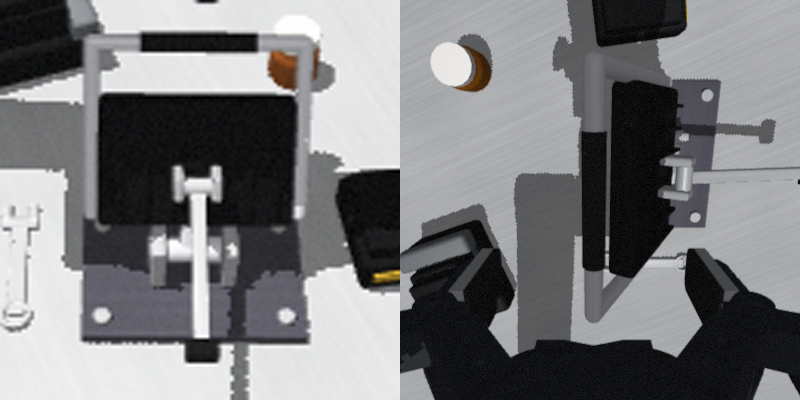

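The leg is fully down: its foot is at (202,352) against (202,348) predicted at the stop. The handle bar is at x≈594, as predicted, and centred between the open fingers. Next I descend and grip.

arm_command --moves '[0,0.001,0.035,0,0,0,-1,0,0.001,0.07,0,0,0,-1,0,0.001,0.1,0,0,0,-1,0,0.001,0.109,0,0,0,-1,0,0.001,0.109,0,0,0,-1,0,0.001,0.109,0,0,0,1,0,0.001,0.109,0,0,0,1,0,0.001,0.109,0,0,0,1,0,0.001,0.109,0,0,0,1,0,0.001,0.109,0,0,0,1,0,0.001,0.109,0,0,0,1,0,0.001,0.109,0,0,0,1]' --squeeze 50

```text
time_s: 6.3
tcp_pos: [0.5947, -0.1374, 0.2424]
orientation: [[0.92, -0.391, 0.002], [-0.391, -0.92, 0.0], [0.002, -0.001, -1.0]]
wrist_force: [0.7, 2.2, 4.8]
opening: 0.199
grip_force: 49.0
```

```bash
python3 - <<'E'
import subprocess,numpy as np
a=[]
for L in np.linspace(.506,0,13): a+=[str(.215*np.sin(L)),str(.05+.215*np.cos(L)+.003)]
print(subprocess.run(['python3','go.py']+a,capture_output=True,text=True).stdout)
E
```

```text
now base [0.0005 0.104  0.2424] open 0.199 F [0.7 2.2 4.8] grip 48.97411286830902 t 6.3
rot [-0.0011 -0.002  -0.0002]
[-0.0005 -0.0002  0.0014]
[-0.0004  0.0078 -0.0029]
[-0.0004  0.016  -0.0068]
[-0.0004  0.0244 -0.0103]
[-0.0004  0.0329 -0.0135]
[-0.0004  0.0415 -0.0163]
[-0.0004  0.0502 -0.0188]
[-0.0004  0.059  -0.0209]
[-0.0004  0.0679 -0.0226]
[-0.0004  0.0769 -0.024 ]
[-0.0004  0.0859 -0.0249]
[-0.0004  0.0949 -0.0255]
[-0.0004  0.104  -0.0257]
up .15 [ 0.0003 -0.0002 -0.15  ]
```

arm_command --moves '[0,0.008,-0.004,0,0,0,1,0,0.016,-0.008,0,0,0,1,0,0.0245,-0.0115,0,0,0,1,0,0.033,-0.0145,0,0,0,1,0,0.0415,-0.0175,0,0,0,1,0,0.05,-0.02,0,0,0,1,0,0.059,-0.022,0,0,0,1,0,0.068,-0.0237,0,0,0,1,0,0.077,-0.025,0,0,0,1,0,0.086,-0.026,0,0,0,1,0,0.094,-0.0265,0,0,0,1,0,0.1,-0.0268,0,0,0,1,0,0.103,-0.027,0,0,0,1,0,0.103,-0.027,0,0,0,1,0,0.103,-0.027,0,0,0,1,0,0.103,-0.027,0,0,0,1]'

```text
time_s: 7.9
tcp_pos: [0.5541, -0.2325, 0.2687]
orientation: [[0.92, -0.391, 0.001], [-0.391, -0.92, -0.0], [0.001, -0.0, -1.0]]
wrist_force: [0.1, -0.8, 5.4]
opening: 0.206
grip_force: 49.2
```

```bash
python3 go.py 0 .268; python3 - <<'E'
from model import *
snap('side','s5');snap('scene','c5')
a=cv2.imread('pics/s5.png')[200:330,280:410];b=cv2.imread('pics/c5.png')[110:240,230:360]
cv2.imwrite('pics/m5.png',np.hstack([cv2.resize(i,(400,400),interpolation=cv2.INTER_CUBIC) for i in (a,b)]))
p=np.load('p.npy');S=np.load('s5.npz');C=np.load('c5.npz');k=400/130
for L in (.05,0,-.05):
  p[3]=L
  for q in ((-.1,0,.215),(.1,0,.215),footl(2.26)):
    u,v=proj(S,light(p,q));u2,v2=proj(C,light(p,q));print(L,round((u-280)*k),round((v-200)*k),'|',round(400+(u2-230)*k),round((v2-110)*k))
E
```

```text
now base [0.0003 0.0006 0.2687] open 0.206 F [ 0.1 -0.8  5.4] grip 49.17355298995972 t 7.9
rot [-0.0001 -0.0011 -0.0001]
[-0.0003  0.0006  0.0007]
up .15 [ 0.0002 -0.     -0.15  ]
0.05 90 98 | 631 141
0.05 315 98 | 483 180
0.05 199 403 | 535 203
0 90 107 | 628 136
0 316 108 | 481 175
0 198 407 | 536 208
-0.05 90 116 | 625 132
-0.05 317 117 | 479 170
-0.05 198 410 | 537 212
```

View pics/m5.png

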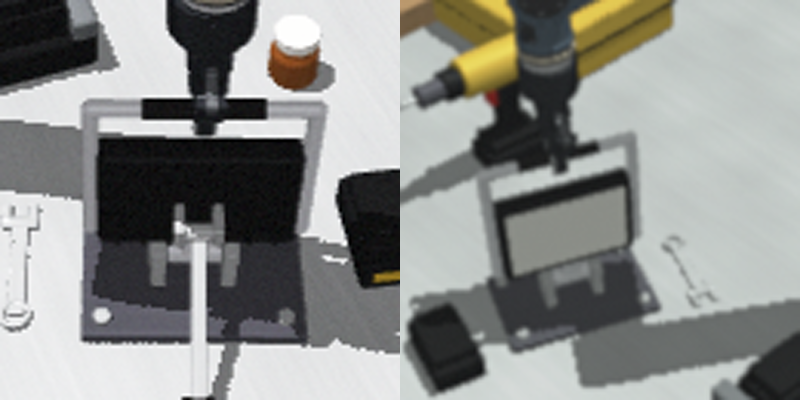

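The light is upright: the handle is at y≈107, which matches zero lean. The leg is down and the grip is at 49 N.

```bash
python3 -c "
from cell import ctrl; print(ctrl.job_done())"
```

```text
the job is handed in; nothing more can be done
None
```

The leg was flipped over its centre and is down on its stop. The light stands upright, held by its handle at about 49 N, nothing else was touched, and the job was handed in at about 8 s.

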